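Pour the brass blanks into the round dish

ROBOT

A 7-joint arm with a two-finger parallel gripper is mounted at the origin on the work surface. World frame = base frame: x ahead of the robot, y to its left, z up, the work surface at z = 0. Lengths are in m, angles in degrees, forces in N, time in s.
With the tool pointing down it reaches from about 0.425 to 0.875 m from the base axis. Payload 4.7 kg.
Tool frame: the origin (TCP) lies at the very end of the fingers, on their centre line; the grasp point (between the pads) lies 19 mm behind it; z points along the fingers, y is the line along which they close (so a half turn about z gives the same grasp; the last joint's range is limited). The gripper opens to 87 mm and grips with 3 to 60 N. Pads are 19 mm wide; open, the fingers measure 117 mm over their backs; the gripper's body (75 mm by 190 mm) begins 51 mm behind the grasp point.
Start: joints at [-69.781, 18.392, -4.016, 83.108, 1.295, 78.541, -3.26], TCP at [0.216, 0.613, 0.223] pointing down, gripper open.
Joint ranges: [-163.93, 163.93], [-17.29, 119.83], [-79.2, 71.16], [3.27, 140.29], [-89.18, 269.18], [5.43, 117.66], [-154.24, 154.24]. Speed limits (degrees/s): [147.25, 147.25, 180, 180, 180, 180, 180].

INTERFACE

Orientations are given as [roll, pitch, yaw] about the fixed x, y, z axes, in that order (R = Rz(yaw) Ry(pitch) Rx(roll)).
In Python, from cell import get_obs, read_camera, sign_off, silhouettes gives the robot as it stands.
- The arm moves only by the tool play_rows, never from a script. Its argument "steps" is a list that holds one entry, the list of rows, each a list of 7 numbers: the shift along the tool's x, y, z in m, then the turn, a rotation vector about the tool's x, y, z in rad, then the finger opening in m, from 0 to 0.087. A call has 1 to 12 rows; each row shifts and turns the commanded pose from where the row before left it, along the tool's axes as they then stand; what a row does not reach is not made up. A row lasts 1/10 s, in which the tool goes at most 50 mm and 8.59 degrees, less where a joint would pass 70% of its speed; a pose out of reach is approached as far as the arm can. A call is refused whole if a number of a shift passes 0.05 or a number of a turn 0.15, either way. A call with a gripper value outside its range is refused whole. The fingers move at their own pace and stop on an object; "force" is the grip in N (left out, the last holds). Time passes only in rows, so rows that do not move let the fingers close. It gives the time, the measured TCP pose, the force, the opening and the grip force at its end, in the units of the state.
- get_obs(): the state, without advancing time (a new reading comes with each control period).
- read_camera(name): name is "scene" or "top" or "wrist"; returns a dict with "frame" (420x560x3 uint8, red, green, blue), "intrinsics" (3x3 intrinsics, pixels), "view" (4x4, takes a point from world to camera coordinates). Camera axes: x right, y up, looking along -z (the intrinsics and any distortion apply to the point x, -y, -z); pixel columns grow to the right and rows downward; lengths in m; the calibration is good to about 2 mm. A picture is of the moment at which its call begins. There is no depth.
- sign_off(): hands the job in; it is judged then, once.
Trained networks look in the newest picture that a camera, given by its name, has taken for a name from the list of things; names that differ only in an ending like _2 or _b are one class to them, and where a whole thing is asked for, a point or a joint stands for the part that bears it (a point fixed in the world has none). Each returns a list of dicts, best first, with "p" (0 to 1); they miss things now and then, are a little off and sometimes report something else, mostly with a low value. They report only what shows in the picture. A call takes as long as a camera call. They do not tell look-alikes from the thing itself.
- silhouettes(camera, name): "pixels" (420x560 bool, what is visible of it) and "extent" ([left, top, right, bottom] in pixels, round what is visible of it).
The state is a dict: "time_s": time; "qpos": joint angles; "joint_velocities": joint speeds; "effort": joint torques, N m; "tool_pos": TCP position; "tool_rot": TCP orientation; "force": force on the tool from outside, world axes, zero at the start; "wrist_torque": the same for the moment, N m; "grip_width": finger opening in m; "grasp_force": force on a finger pad.
Only numpy, scipy, OpenCV 4.12 (cv2) and the standard library are available. Lean on these libraries where they do the work, as an engineer would, in place of code of your own. Each camera call takes 0.05 s, during which the arm holds its last target. There are 200 camera calls.

TASK

Pick up the steel pouring cup by its handle and pour all five brass blanks into the round wooden dish, leaving the dish where it stands. Then put the empty cup back down on the bench, upright.

Things in the scene. Friction and masses are not known exactly. Their poses are not given: they have to be found in the camera images.
- cup: steel scoop-shaped pouring cup, wooden handle, upright on the bench with the blanks in it. Origin: centre of its underside; z up, -x towards its lip, +x towards its handle. 70 mm wide, walls 4 mm thick, 40 mm high; flat inner floor 4 mm up, x = -34 to +38 mm, closed behind; in front a ramp rises 20 degrees to the lip. 80 to 150 g empty. Blanks slide from about 40 degrees lip down; at 72 all run out
- cup_lip (a point): middle of the cup's open pouring lip, the front edge of its ramp: x = -96, z = 25 mm in the cup's frame; 62 mm wide between the side walls, which stand 15 mm higher
- cup_grip (a point): where to grip the cup's handle, a level wooden bar straight behind the rear wall, along the cup's x: this point is at x = 80, z = 34 mm in the cup's frame. The bar runs from x = 42 to 109 mm, 14 mm thick (y), underside 26 mm and top 42 mm above the bench
- dish: round wooden dish, loose on the bench: 150 mm across the rim, 140 mm at the foot, 45 mm high, wall 5 mm, inner floor 6 mm up. Origin: centre of its underside, z up. It stands left or right of the cup, a square wooden tray (bystander, 140 mm a side, 30 high) on the other side; beyond them a steel block 39 mm high, a glass jar 60 mm high, a bangle
- blank1: brass blank 1 of five, all alike: a short solid cylinder 16 mm across and 9 mm high, 15 g, starting flat on the floor of the cup. Origin: centre of its underside, z along its axis
- blank2: brass blank 2 of five, all alike: a short solid cylinder 16 mm across and 9 mm high, 15 g, starting flat on the floor of the cup. Origin: centre of its underside, z along its axis
- blank3: brass blank 3 of five, all alike: a short solid cylinder 16 mm across and 9 mm high, 15 g, starting flat on the floor of the cup. Origin: centre of its underside, z along its axis
- blank4: brass blank 4 of five, all alike: a short solid cylinder 16 mm across and 9 mm high, 15 g, starting flat on the floor of the cup. Origin: centre of its underside, z along its axis
- blank5: brass blank 5 of five, all alike: a short solid cylinder 16 mm across and 9 mm high, 15 g, starting flat on the floor of the cup. Origin: centre of its underside, z along its axis
There are look-alikes about, which are no part of the job. What is shaped like the cup but green or orange is not meant.

How it is judged (in metres and radians):
On the way:
1. all five blanks lie in the round dish while the cup is still held up clear of the bench (horizontal distance between each of blank1, blank2, blank3, blank4, blank5 and dish below 0.069 m and z of blank1 in the frame of dish between 0 and 0.045 m and z of blank2 in the frame of dish between 0 and 0.045 m and z of blank3 in the frame of dish between 0 and 0.045 m and z of blank4 in the frame of dish between 0 and 0.045 m and z of blank5 in the frame of dish between 0 and 0.045 m and height (world z) of cup above 0.04 m), for 0.1 s.
At the end, for the whole second after the job is handed in: All five blanks lie at rest inside the round dish (each origin within 69 mm of its axis and below its rim); the dish stands level (10 degrees) within 30 mm of where it began; the cup stands upright (within 10 degrees) and still, with its underside on the bench (within 10 mm) (horizontal distance between each of blank1, blank2, blank3, blank4, blank5 and dish below 0.069 m and z of blank1 in the frame of dish between 0 and 0.045 m and z of blank2 in the frame of dish between 0 and 0.045 m and z of blank3 in the frame of dish between 0 and 0.045 m and z of blank4 in the frame of dish between 0 and 0.045 m and z of blank5 in the frame of dish between 0 and 0.045 m and linear speed of each of blank1, blank2, blank3, blank4, blank5 below 0.05 m/s and distance of dish from where it was at the start of the episode below 0.03 m and angle between each of dish, cup's own z axis and vertical below 0.17 rad and height (world z) of cup below 0.01 m and linear speed of cup below 0.03 m/s); the robot touches nothing.
It also fails if it takes over 69 s, if anything falls off the work surface, if the arm or the gripper's body presses on something with over 40 N, if the wrist force passes 120 N, or if a joint passes its speed limit or range.

## Working session

There is one attempt and no reset: what is moved stays moved. The work goes in short steps, Python scripts to look and compute and a tool call to move; the robot and the scene stay as the last step left them, time stands still between calls to the robot, and variables do not carry over. Pictures are saved under pics/ and viewed, at most 10 in all, crops included, and the job is handed in when it is done.

Besides the shell and the picture viewer there is one more tool, called as name([rows], argument=value, ...), one row to a line, values as JSON. play_rows: Moves the arm, as the interface text tells. Its arguments: {"type":"object","properties":{"steps":{"type":"array","items":{"type":"array","items":{"type":"array","items":{"type":"number"}}}},"force":{"type":"number"}},"required":["steps"]}

```bash
mkdir -p pics
cat > h.py <<'E'
import numpy as np, cv2
from cell import get_obs, read_camera, sign_off, silhouettes
from scipy.spatial.transform import Rotation as R
def proj(c,P):
    P=np.atleast_2d(P); q=(c['view'][:3,:3]@P.T+c['view'][:3,3:4]); q=np.array([q[0],-q[1],-q[2]])
    u=c['intrinsics']@q; return (u[:2]/u[2]).T
def back(c,uv,z):
    uv=np.atleast_2d(uv).astype(float); V=c['view']; Rt=V[:3,:3]; o=-Rt.T@V[:3,3]
    d=np.linalg.inv(c['intrinsics'])@np.c_[uv,np.ones(len(uv))].T
    d=Rt.T@np.array([d[0],-d[1],-d[2]])
    return (o[:,None]+d*(z-o[2])/d[2]).T
def save(n,f): cv2.imwrite('pics/'+n,f[:,:,::-1])
E
python3 - <<'E'
from h import *
cs={}
for n in('top','scene'):
    c=read_camera(n); cs[n]=c
    save(n+'1.png',c['frame'])
    for t in('cup','dish','blank1'):
        for s in silhouettes(n,t):
            m=s['pixels']; ys,xs=np.nonzero(m); 
            if len(xs): print(n,t,round(s['p'],2),s['extent'],len(xs),xs.mean().round(1),ys.mean().round(1),back(c,[xs.mean(),ys.mean()],.03)[0].round(3))
print(get_obs())
a=cv2.resize(np.vstack([cs['top']['frame'],cs['scene']['frame']]),(400,600));
E
```

```text
top cup 0.89 [267.9, 147.3, 306.3, 231.4] 1724 287.6 197.4 [0.474 0.021 0.03 ]
top cup 0.78 [418.6, 269.3, 471.8, 353.8] 2003 445.8 305.5 [ 0.199 -0.363  0.03 ]
top cup 0.63 [102.6, 82.5, 145.6, 166.0] 1835 124.0 118.7 [0.682 0.43  0.03 ]
top cup 0.55 [145.3, 293.6, 232.6, 332.2] 1934 178.2 311.7 [0.198 0.295 0.03 ]
top dish 0.89 [364.2, 180.8, 432.1, 239.9] 2920 396.8 210.3 [ 0.436 -0.252  0.03 ]
scene cup 0.9 [355.8, 341.0, 395.9, 420.0] 2160 379.9 390.6 [0.667 0.424 0.03 ]
scene cup 0.78 [186.6, 78.0, 224.2, 127.6] 1006 206.4 106.9 [ 0.203 -0.362  0.03 ]
scene cup 0.7 [367.7, 166.4, 440.0, 225.5] 1771 407.5 199.6 [0.203 0.295 0.03 ]
scene cup 0.66 [225.1, 201.6, 294.9, 267.0] 1675 261.0 231.5 [0.483 0.019 0.03 ]
scene dish 0.55 [156.2, 149.7, 214.1, 201.8] 2216 187.4 175.1 [ 0.439 -0.248  0.03 ]
{'time_s': 0.4, 'qpos': array([-69.77945833,  18.3996634 ,  -4.01655757,  83.11572024,
         1.29412148,  78.54086517,  -3.26101053]), 'joint_velocities': array([-0.07584651, -0.07897923,  0.01790522, -0.00702705,  0.04616417,
        0.11263778, -0.0580862 ]), 'effort': array([ 9.81085805e-06, -4.90457475e+01, -4.02278407e-01, -3.12289059e+01,
       -6.35600626e-02,  3.64045054e-02,  9.30395140e-05]), 'tool_pos': array([0.21604314, 0.61299269, 0.22242711]), 'tool_rot': array([-1.79988851e+02,  2.04284772e-03,  1.60587685e+02]), 'force': array([-0.1047991 , -0.5201478 , -0.35847543]), 'wrist_torque': array([-0.00416531,  0.02524382,  0.04472722]), 'grasp_force': 0.0, 'grip_width': 0.08698027195204439}
```

View pics/top1.png

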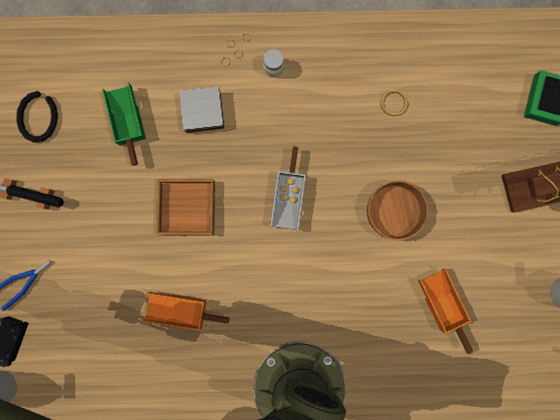

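View pics/scene1.png

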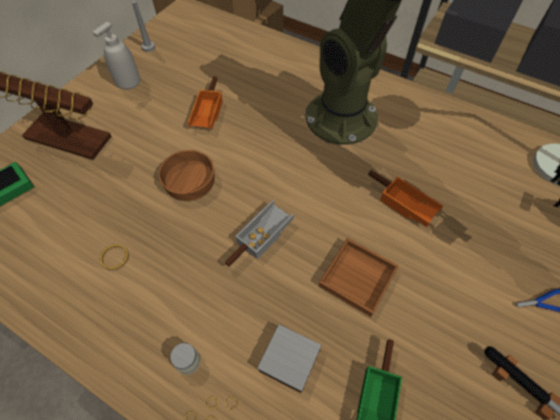

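The steel cup with blanks is at top pixel (288,197). It could be confused with the green cup at (124,118) and the orange cups at (178,311) and (445,305). By the description it has to be the grey one holding the blanks. The dish is round, at (397,210), and the tray is square, at (186,207).

```bash
cat >> h.py <<'E'
def prism(xz,w): return np.array([[x,s*w/2,z] for x,z in xz for s in(1,-1)])
CUP=[prism([(-96,23),(-96,40),(-34,0),(42,0),(42,40),(-50,40)],70)/1000, prism([(42,26),(42,42),(109,26),(109,42)],14)/1000]
a=np.linspace(0,2*np.pi,40,endpoint=False)
DISH=[np.vstack([np.c_[.075*np.cos(a),.075*np.sin(a),0*a+.045],np.c_[.07*np.cos(a),.07*np.sin(a),0*a]])]
def render(c,parts,x,y,yaw):
    m=np.zeros((420*4,560*4),np.uint8); Rz=R.from_euler('z',yaw).as_matrix()
    for p in parts:
        uv=proj(c,p@Rz.T+[x,y,0]); cv2.fillConvexPoly(m,cv2.convexHull(np.round(uv*4+1.5).astype(np.int32)),1)
    return m>0
def fit(obs,parts,x0,steps):
    from scipy.optimize import minimize
    ob=[(c,cv2.resize(m.astype(np.uint8),(2240,1680),interpolation=0)>0) for c,m in obs]
    def f(v):
        t=0
        for c,m in ob:
            r=render(c,parts,*v); t+=1-(r&m).sum()/(r|m).sum()
        return t/len(ob)
    s=np.vstack([x0]+[np.array(x0)+np.eye(3)[i]*steps[i] for i in range(3)])
    r=minimize(f,x0,method='Nelder-Mead',options=dict(initial_simplex=s,maxiter=120,xatol=1e-4)); return r.x,r.fun
E
python3 - <<'E'
from h import *
C={n:read_camera(n) for n in('top','scene')}
def near(n,t,p):
    L=[s for s in silhouettes(n,t) if s['p']>.4]
    return min(L,key=lambda s:np.hypot(*(np.argwhere(s['pixels']).mean(0)[::-1]-p)))['pixels']
for t,P,pt,x0 in (('cup',CUP,((288,197),(261,231)),(.47,.02,-.1)),('dish',DISH,((397,210),(187,175)),(.436,-.25,0.))):
    ms={n:near(n,t,p) for n,p in zip(('top','scene'),pt)}
    for ns in (('top',),('top','scene')):
        v,f=fit([(C[n],ms[n]) for n in ns],P,x0,(.01,.01,.15 )); print(t,ns,v.round(4),round(f,3))
    if t=='cup': vc=v
im=C['top']['frame'].copy()
Rz=R.from_euler('z',vc[2]).as_matrix()
pts=proj(C['top'],np.array([[-.096,0,.025],[.08,0,.034],[0,0,0.004]])@Rz.T+[vc[0],vc[1],0]); print(pts.round(1))
big=cv2.resize(im[130:250,230:350],(600,600),interpolation=2)
for p in pts: cv2.circle(big,tuple(int(v) for v in (p-[230,130]+.5)*5),4,(255,0,0),1)
save('crop.png',big)
E
```

```text
cup ('top',) [ 0.4928  0.017  -0.1586] 0.113
cup ('top', 'scene') [ 0.4933  0.0164 -0.1576] 0.129
dish ('top',) [ 0.4354 -0.2493  0.0802] 0.034
dish ('top', 'scene') [ 0.4355 -0.2504  0.0835] 0.054
[[283.9 227.8]
 [293.4 158.2]
 [288.8 190.9]]
```

View pics/crop.png

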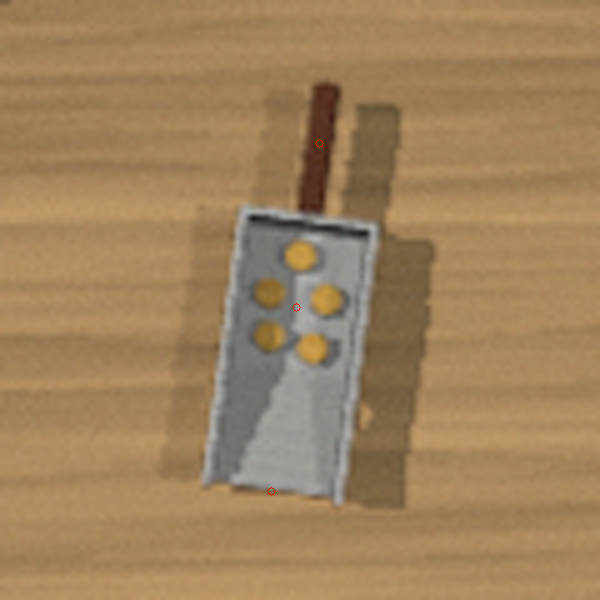

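The close crop shows the grey steel cup with five brass blanks. The handle's grip mark is at crop pixel (319,143) and the lip at (272,490), so the choice is confirmed. Next I'll plan the approach and test the pouring pose in free air with an empty gripper.

```bash
cat >> h.py <<'E'
def pose():
    o=get_obs(); return np.array(o['tool_pos']),R.from_euler('xyz',o['tool_rot'],degrees=True),o
def toolrot(axaz,tilt):
    """tool x along horizontal azimuth axaz+180 (deg); z down, then tilted: +tilt = fingers swing outward along axaz"""
    b=R.from_euler('xyz',[180,0,axaz+180],degrees=True)
    ax=R.from_euler('z',axaz,degrees=True).apply([0,1,0])
    return R.from_rotvec(-np.radians(tilt)*ax)*b
def rows(p,r,p2,r2,n):
    """n rows, straight, uniform; prints (tool axes)"""
    w=(r.inv()*r2).as_rotvec(); out=[]
    for i in range(n):
        ri=r*R.from_rotvec(w*i/n); d=ri.inv().apply((p2-p)/n); out.append(list(d.round(4))+list((w/n).round(4)))
    return out
def show(rs):
    for q in rs: print([float(v) for v in q])
E
python3 - <<'E'
from h import *
p,r,o=pose()
p2=np.array([.52,0,.25]); print(p,o['tool_rot'])
show(rows(p,r,p2,toolrot(-9,0),16))
q=toolrot(-9,0); print(q.as_euler('xyz',degrees=True), q.apply([0,0,1]), toolrot(-9,30).apply([0,0,1]))
print((q.inv()*toolrot(-9,30)).as_rotvec())
E
```

```text
[0.21603336 0.61306431 0.22262699] [1.79992562e+02 1.02612305e-03 1.60591730e+02]
[-0.0307, -0.0298, -0.0017, 0.0, 0.0, -0.0114]
[-0.0303, -0.0302, -0.0017, 0.0, 0.0, -0.0114]
[-0.03, -0.0305, -0.0017, 0.0, 0.0, -0.0114]
[-0.0296, -0.0309, -0.0017, 0.0, 0.0, -0.0114]
[-0.0293, -0.0312, -0.0017, 0.0, 0.0, -0.0114]
[-0.0289, -0.0315, -0.0017, 0.0, 0.0, -0.0114]
[-0.0285, -0.0318, -0.0017, 0.0, 0.0, -0.0114]
[-0.0282, -0.0322, -0.0017, 0.0, 0.0, -0.0114]
[-0.0278, -0.0325, -0.0017, 0.0, 0.0, -0.0114]
[-0.0274, -0.0328, -0.0017, 0.0, 0.0, -0.0114]
[-0.0271, -0.0331, -0.0017, 0.0, 0.0, -0.0114]
[-0.0267, -0.0334, -0.0017, 0.0, 0.0, -0.0114]
[-0.0263, -0.0337, -0.0017, 0.0, 0.0, -0.0114]
[-0.0259, -0.034, -0.0017, 0.0, 0.0, -0.0114]
[-0.0255, -0.0343, -0.0017, 0.0, 0.0, -0.0114]
[-0.0252, -0.0346, -0.0017, 0.0, 0.0, -0.0114]
[180.   0. 171.] [ 1.91576967e-17  1.20956936e-16 -1.00000000e+00] [ 0.49384417 -0.07821723 -0.8660254 ]
[-6.31691674e-17 -5.23598776e-01 -8.82115492e-17]
```

play_rows([
  [[-0.0305,-0.03,-0.0017,0,0,-0.0114,0.087],[-0.0305,-0.03,-0.0017,0,0,-0.0114,0.087],[-0.03,-0.0305,-0.0017,0,0,-0.0114,0.087],[-0.0295,-0.031,-0.0017,0,0,-0.0114,0.087],[-0.0295,-0.031,-0.0017,0,0,-0.0114,0.087],[-0.029,-0.0315,-0.0017,0,0,-0.0114,0.087],[-0.0285,-0.032,-0.0017,0,0,-0.0114,0.087],[-0.028,-0.032,-0.0017,0,0,-0.0114,0.087],[-0.028,-0.0325,-0.0017,0,0,-0.0114,0.087],[-0.0275,-0.033,-0.0017,0,0,-0.0114,0.087],[-0.027,-0.033,-0.0017,0,0,-0.0114,0.087],[-0.0265,-0.0335,-0.0017,0,0,-0.0114,0.087]],
])

```text
time_s: 1.9
tool_pos: [0.4447, 0.1515, 0.2434]
tool_rot: [179.9, 0.0, 168.5]
force: [0.7, 0.2, 0.2]
grip_width: 0.0872
grasp_force: 0.0
```

play_rows([
  [[-0.0265,-0.0335,-0.0017,0,0,-0.0114,0.087],[-0.026,-0.034,-0.0017,0,0,-0.0114,0.087],[-0.0255,-0.0345,-0.0017,0,0,-0.0114,0.087],[-0.025,-0.0345,-0.0017,0,0,-0.0114,0.087],[0,0,0,0,0,0,0.087]],
])

```text
time_s: 2.4
tool_pos: [0.5219, -0.0071, 0.2505]
tool_rot: [-179.8, 0.2, 170.5]
force: [0.3, -1.0, 0.3]
grip_width: 0.0867
grasp_force: 0.0
```

Run:
```python
from h import *
p,r,o=pose(); print(p.round(4),o['tool_rot'].round(2),o['qpos'].round(1))
t=toolrot(-9,75); g=np.array([.56,0,.24]); p2=g+t.apply([0,0,.019]); print(p2)
show(rows(p,r,p2,t,10))
```

```text
[ 0.5219 -0.0071  0.2505] [-1.7984e+02  1.6000e-01  1.7047e+02] [-32.6   1.3  31.1  99.9  -0.5  78.8  79. ]
[ 0.57812664 -0.00287098  0.23508244]
[-0.0055, 0.0014, 0.0016, -0.0008, -0.1306, -0.0006]
[-0.0052, 0.0014, 0.0023, -0.0008, -0.1306, -0.0006]
[-0.0049, 0.0013, 0.0029, -0.0008, -0.1306, -0.0006]
[-0.0045, 0.0013, 0.0035, -0.0008, -0.1306, -0.0006]
[-0.004, 0.0013, 0.0041, -0.0008, -0.1306, -0.0006]
[-0.0034, 0.0013, 0.0046, -0.0008, -0.1306, -0.0006]
[-0.0028, 0.0013, 0.005, -0.0008, -0.1306, -0.0006]
[-0.0021, 0.0013, 0.0053, -0.0008, -0.1306, -0.0006]
[-0.0014, 0.0013, 0.0055, -0.0008, -0.1306, -0.0006]
[-0.0007, 0.0013, 0.0057, -0.0008, -0.1306, -0.0006]
```

play_rows([
  [[-0.0055,0.0014,0.0016,0,-0.13,0,0.087],[-0.005,0.0014,0.0023,0,-0.13,0,0.087],[-0.005,0.0014,0.003,0,-0.13,0,0.087],[-0.0045,0.0014,0.0035,0,-0.13,0,0.087],[-0.004,0.0014,0.004,0,-0.13,0,0.087],[-0.0035,0.0014,0.0045,0,-0.13,0,0.087],[-0.003,0.0014,0.005,0,-0.13,0,0.087],[-0.002,0.0014,0.0055,0,-0.13,0,0.087],[-0.0015,0.0014,0.0055,0,-0.13,0,0.087],[-0.0007,0.0014,0.0057,0,-0.13,0,0.087],[0,0,0,0,0,0,0.087]],
])

```text
time_s: 3.5
tool_pos: [0.5944, -0.0075, 0.2287]
tool_rot: [-177.6, 54.1, 170.4]
force: [-0.1, -0.2, 0.5]
grip_width: 0.0866
grasp_force: 0.0
```

Run:
```python
from h import *
p,r,o=pose(); print(p.round(4),r.apply([0,0,1]).round(3),o['qpos'].round(1),o['joint_velocities'].round(1))
```

```text
[ 0.5944 -0.0075  0.2287] [ 0.79  -0.177 -0.586] [  1.7 -17.2 -15.2 136.2  60.4  20.3  13.7] [ -1.8  -0.    3.   -2.9 -11.1   1.7  13.2]
```

Run:
```python
from h import *
p,r,o=pose()
t=toolrot(-9,47); g=np.array([.56,0,.24]); p2=g+t.apply([0,0,.019]); print(p2, t.as_euler('xyz',degrees=True))
show(rows(p,r,p2,t,3))
```

```text
[ 0.57372464 -0.00217377  0.22704203] [180.  47. 171.]
[0.0046, 0.0004, -0.0054, -0.017, 0.041, -0.0032]
[0.0048, 0.0005, -0.0052, -0.017, 0.041, -0.0032]
[0.005, 0.0006, -0.005, -0.017, 0.041, -0.0032]
```

play_rows([
  [[0.0046,0.0004,-0.0054,-0.017,0.041,-0.003,0.087],[0.0048,0.0005,-0.0052,-0.017,0.041,-0.003,0.087],[0.005,0.0006,-0.005,-0.017,0.041,-0.003,0.087],[0,0,0,0,0,0,0.087],[0,0,0,0,0,0,0.087]],
])

```text
time_s: 4.0
tool_pos: [0.5869, -0.0004, 0.2237]
tool_rot: [179.9, 47.0, 170.7]
force: [0.0, -0.8, 0.1]
grip_width: 0.0868
grasp_force: 0.0
```

Run:
```python
from h import *
p,r,o=pose(); print(p.round(4),o['tool_rot'],o['qpos'].round(1))
G=np.array([.5723,.0038,.034])
t=toolrot(-9,-30); p1=G+t.apply([0,0,-.091]); print(p1,(G+t.apply([0,0,.015])))
show(rows(p,r,p1,t,11))
```

```text
[ 5.869e-01 -4.000e-04  2.237e-01] [179.89474833  47.0104188  170.65668586] [ -1.4 -17.3  -9.4 132.7  32.9  22.9  43.5]
[ 0.61723982 -0.00331777  0.11280831] [0.56489234 0.00497326 0.02100962]
[0.0055, 0.0002, 0.0089, 0.0001, 0.1222, -0.0005]
[0.0044, 0.0002, 0.0095, 0.0001, 0.1222, -0.0005]
[0.0032, 0.0002, 0.01, 0.0001, 0.1222, -0.0005]
[0.0019, 0.0002, 0.0103, 0.0001, 0.1222, -0.0005]
[0.0007, 0.0002, 0.0104, 0.0001, 0.1222, -0.0005]
[-0.0006, 0.0002, 0.0104, 0.0001, 0.1222, -0.0005]
[-0.0019, 0.0002, 0.0103, 0.0001, 0.1222, -0.0005]
[-0.0031, 0.0002, 0.01, 0.0001, 0.1222, -0.0005]
[-0.0043, 0.0002, 0.0095, 0.0001, 0.1222, -0.0005]
[-0.0054, 0.0002, 0.0089, 0.0001, 0.1222, -0.0005]
[-0.0065, 0.0002, 0.0082, 0.0001, 0.1222, -0.0005]
```

play_rows([
  [[0.0055,0.0002,0.009,0,0.122,0,0.087],[0.0045,0.0002,0.0095,0,0.122,0,0.087],[0.003,0.0002,0.01,0,0.122,0,0.087],[0.002,0.0002,0.0103,0,0.122,0,0.087],[0.0007,0.0002,0.0104,0,0.122,0,0.087],[-0.0006,0.0002,0.0104,0,0.122,0,0.087],[-0.002,0.0002,0.0103,0,0.122,0,0.087],[-0.003,0.0002,0.01,0,0.122,0,0.087],[-0.0045,0.0002,0.0095,0,0.122,0,0.087],[-0.0055,0.0002,0.009,0,0.122,0,0.087],[-0.0065,0.0002,0.008,0,0.122,0,0.087],[0,0,0,0,0,0,0.087]],
])

```text
time_s: 5.2
tool_pos: [0.6153, -0.0043, 0.1007]
tool_rot: [-179.6, -30.9, 170.5]
force: [-0.8, -0.3, -2.5]
grip_width: 0.0872
grasp_force: 0.0
```

Run:
```python
from h import *
p,r,o=pose(); print(p.round(4),o['tool_rot'],o['qpos'].round(1))
c=read_camera('wrist'); im=c['frame'].copy()
Rz=R.from_euler('z',-.1576).as_matrix()
P=np.array([[.042,0,.042],[.08,0,.042],[.109,0,.042],[.042,.035,.04],[.042,-.035,.04]])@Rz.T+[.4933,.0164,0]
for u in proj(c,P): print(u.round(1)); cv2.circle(im,tuple(int(v) for v in u),4,(255,0,0),1)
save('wrist1.png',im)
G=np.array([.5723,.0038,.034]);t=toolrot(-9,-30)
show(rows(p,r,G+t.apply([0,0,.019]),t,5))
```

```text
[ 0.6153 -0.0043  0.1007] [-179.64186369  -30.9137739   170.5218449 ] [ -4.1  43.3   7.7  66.9  -8.4 101.   84.3]
[279.6 156.3]
[279.8 207. ]
[279.9 248.2]
[327.1 157.1]
[232.1 157.6]
[0.0006, 0.0003, 0.0197, -0.0004, -0.0032, -0.0014]
[0.0007, 0.0003, 0.0197, -0.0004, -0.0032, -0.0014]
[0.0007, 0.0003, 0.0197, -0.0004, -0.0032, -0.0014]
[0.0008, 0.0003, 0.0197, -0.0004, -0.0032, -0.0014]
[0.0009, 0.0003, 0.0197, -0.0004, -0.0032, -0.0014]
```

View pics/wrist1.png

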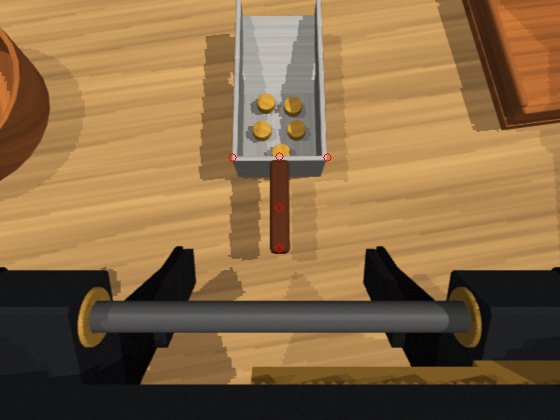

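The wrist view shows the handle from (279,157) to (279,250), centred between the fingers. The model points land on it, so I'll descend and grip.

play_rows([
  [[0.0007,0.0003,0.0197,0,-0.003,-0.001,0.087],[0.0007,0.0003,0.0197,0,-0.003,-0.001,0.087],[0.0007,0.0003,0.0197,0,-0.003,-0.001,0.087],[0.0007,0.0003,0.0197,0,-0.003,-0.001,0.087],[0.0009,0.0003,0.0197,0,-0.003,-0.001,0.087],[0,0,0,0,0,0,0.087],[0,0,0,0,0,0,0.03],[0,0,0,0,0,0,0.01],[0,0,0,0,0,0,0.005],[0,0,0,0,0,0,0.005],[0,0,0,0,0,0,0.005],[0,0,0,0,0,0,0.005]],
], force=50)

```text
time_s: 6.45
tool_pos: [0.5665, 0.0065, 0.0282]
tool_rot: [179.8, -29.1, 171.1]
force: [-0.2, 0.6, -0.6]
grip_width: 0.0471
grasp_force: 0.0
```

Run:
```python
from h import *
p,r,o=pose(); print(p.round(4),o['tool_rot'].round(2),o['grip_width'],o['grasp_force'],o['qpos'].round(1)); print(r.inv().apply([0,0,1]).round(3), r.inv().apply([1,0,0]).round(3))
```

```text
[0.5665 0.0065 0.0282] [179.8  -29.07 171.09] 0.04712813926571854 0.0 [-5.1 40.   7.1 80.6 -8.3 88.7 84.9]
[ 0.486  0.003 -0.874] [-0.863  0.157 -0.48 ]
```

play_rows([
  [[-0.005,0,0.009,0,0,0,0.047],[0,0,0,0,0,0,0.047],[0,0,0,0,0,0,0.03],[0,0,0,0,0,0,0.005],[0,0,0,0,0,0,0.005],[0,0,0,0,0,0,0.005],[0,0,0,0,0,0,0.005],[0,0,0,0,0,0,0.005],[0,0,0,0,0,0,0.005],[0,0,0,0,0,0,0.005]],
], force=50)

```text
time_s: 7.45
tool_pos: [0.5665, 0.0065, 0.0181]
tool_rot: [179.8, -29.1, 171.1]
force: [0.9, -0.6, 1.0]
grip_width: 0.0138
grasp_force: 49.8
```

```bash
python3 - <<'E'
from h import *
p,r,o=pose()
Rc=R.from_euler('z',-9.0,degrees=True); G=p-.019*r.apply([0,0,1])
c0=np.array([.4933,.0164,0]); print(Rc.inv().apply(G-c0))   # grasp in cup frame
g=Rc.inv().apply(G-c0); g[1]=0
np.savez('grip.npz',pt=g+Rc.inv().apply(p-G),rt=(Rc.inv()*r).as_matrix())
E
cat >> h.py <<'E'
LIP=np.array([-.096,0,.025]); DC=np.array([.4355,-.2504,0])
def tcp(lip,yaw,tilt):
    f=np.load('grip.npz'); Rc=R.from_euler('z',yaw,degrees=True)*R.from_euler('y',-tilt,degrees=True)  # -x goes down
    return lip+Rc.apply(f['pt']-LIP), Rc*R.from_matrix(f['rt'])
def cupnow():
    p,r,o=pose(); f=np.load('grip.npz'); Rc=r*R.from_matrix(f['rt']).inv(); 
    return p+Rc.apply(LIP-f['pt']),Rc
def seq(p,r,keys):
    out=[]
    for (lip,yaw,tilt,n) in keys:
        p2,r2=tcp(np.array(lip),yaw,tilt); out+=rows(p,r,p2,r2,n); p,r=p2,r2
    show(out)
E
python3 - <<'E'
from h import *
az=np.degrees(np.arctan2(DC[1],DC[0])); u=np.array([np.cos(np.radians(az)),np.sin(np.radians(az)),0]); print(az)
p,r,o=pose(); print(tcp(DC,az,40)[1].as_euler('xyz',degrees=True)); print(cupnow()[0],cupnow()[1].as_euler('xyz',degrees=True))
lip0=cupnow()[0]
end=DC+u*.035+[0,0,.12]
print(end,tcp(end,-30,0)[0])
seq(p,r,[(lip0+[0,0,.105],-9,0,4),(end,-30,0,9)])
E
```

```text
[0.08307085 0.0015901  0.03471627]
-29.897665907704436
[179.85809711  10.93623702 150.18285122]
[0.39873067 0.03298824 0.025     ] [ 0.  0. -9.]
[ 0.4658421  -0.26784583  0.12      ] [ 0.61295474 -0.35272117  0.11310885]
[0.0128, 0.0001, -0.0229, 0.0, 0.0, 0.0]
[0.0128, 0.0001, -0.0229, 0.0, 0.0, 0.0]
[0.0128, 0.0001, -0.0229, 0.0, 0.0, 0.0]
[0.0128, 0.0001, -0.0229, 0.0, 0.0, 0.0]
[-0.0104, -0.0386, -0.0046, -0.0198, -0.0001, 0.0356]
[-0.0118, -0.0381, -0.0054, -0.0198, -0.0001, 0.0356]
[-0.0131, -0.0376, -0.0061, -0.0198, -0.0001, 0.0356]
[-0.0144, -0.0369, -0.0069, -0.0198, -0.0001, 0.0356]
[-0.0157, -0.0363, -0.0076, -0.0198, -0.0001, 0.0356]
[-0.017, -0.0355, -0.0083, -0.0198, -0.0001, 0.0356]
[-0.0183, -0.0347, -0.009, -0.0198, -0.0001, 0.0356]
[-0.0195, -0.0339, -0.0097, -0.0198, -0.0001, 0.0356]
[-0.0207, -0.033, -0.0103, -0.0198, -0.0001, 0.0356]
```

play_rows([
  [[0.003,0,-0.0055,0,0,0,0.005],[0.006,0,-0.011,0,0,0,0.005],[0.009,0,-0.016,0,0,0,0.005],[0.0115,0,-0.0205,0,0,0,0.005],[0.0115,0,-0.0205,0,0,0,0.005],[0.007,0,-0.0125,0,0,0,0.005],[0.003,0,-0.0055,0,0,0,0.005],[0,0,0,0,0,0,0.005]],
])

```text
time_s: 8.25
tool_pos: [0.5668, 0.0063, 0.1238]
tool_rot: [179.8, -29.0, 171.1]
force: [0.2, -0.1, -2.9]
grip_width: 0.0136
grasp_force: 49.8
```

Run:
```python
from h import *
az=-29.9; u=np.array([np.cos(np.radians(az)),np.sin(np.radians(az)),0])
p,r,o=pose(); print(cupnow()[0],cupnow()[1].as_euler('ZYX',degrees=True),o['force'],o['grasp_force'])
end=DC+u*.035+[0,0,.12]
seq(p,r,[(end,-30,0,18)])
save('scene2.png',read_camera('scene')['frame'][100:320,120:420])
```

```text
[0.39905241 0.0327782  0.13031066] [-8.99968639 -0.11207946  0.0259891 ] [ 0.16074401 -0.12585254 -2.92353001] 49.78701397776604
[-0.0052, -0.0193, -0.0023, -0.0099, 0.0, 0.0178]
[-0.0055, -0.0192, -0.0025, -0.0099, 0.0, 0.0178]
[-0.0059, -0.0191, -0.0027, -0.0099, 0.0, 0.0178]
[-0.0062, -0.0189, -0.0028, -0.0099, 0.0, 0.0178]
[-0.0066, -0.0188, -0.003, -0.0099, 0.0, 0.0178]
[-0.0069, -0.0186, -0.0032, -0.0099, 0.0, 0.0178]
[-0.0072, -0.0185, -0.0034, -0.0099, 0.0, 0.0178]
[-0.0075, -0.0183, -0.0036, -0.0099, 0.0, 0.0178]
[-0.0079, -0.0181, -0.0038, -0.0099, 0.0, 0.0178]
[-0.0082, -0.0179, -0.0039, -0.0099, 0.0, 0.0178]
[-0.0085, -0.0178, -0.0041, -0.0099, 0.0, 0.0178]
[-0.0088, -0.0176, -0.0043, -0.0099, 0.0, 0.0178]
[-0.0091, -0.0174, -0.0045, -0.0099, 0.0, 0.0178]
[-0.0094, -0.0171, -0.0046, -0.0099, 0.0, 0.0178]
[-0.0097, -0.0169, -0.0048, -0.0099, 0.0, 0.0178]
[-0.01, -0.0167, -0.005, -0.0099, 0.0, 0.0178]
[-0.0103, -0.0165, -0.0051, -0.0099, 0.0, 0.0178]
[-0.0106, -0.0162, -0.0053, -0.0099, 0.0, 0.0178]
```

View pics/scene2.png

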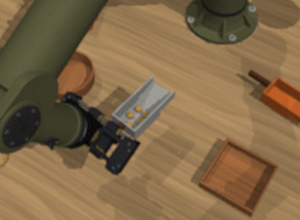

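The cup is held level at crop pixel (145,105) with the blanks still in it. Next I'll carry it over the dish.

play_rows([
  [[-0.0025,-0.0095,-0.001,-0.005,0,0.009,0.005],[-0.0054,-0.0192,-0.0024,-0.01,0,0.0178,0.005],[-0.0058,-0.019,-0.0026,-0.01,0,0.0178,0.005],[-0.0062,-0.019,-0.0028,-0.01,0,0.0178,0.005],[-0.0065,-0.0188,-0.003,-0.01,0,0.0178,0.005],[-0.0068,-0.0187,-0.0031,-0.01,0,0.0178,0.005],[-0.0071,-0.0186,-0.0033,-0.01,0,0.0178,0.005],[-0.0074,-0.0184,-0.0035,-0.01,0,0.0178,0.005],[-0.0077,-0.0182,-0.0037,-0.01,0,0.0178,0.005],[-0.008,-0.018,-0.0038,-0.01,0,0.0178,0.005],[-0.0083,-0.0179,-0.004,-0.01,0,0.0178,0.005],[-0.0086,-0.0177,-0.0042,-0.01,0,0.0178,0.005]],
])

```text
time_s: 9.5
tool_pos: [0.596, -0.2245, 0.1155]
tool_rot: [179.7, -29.1, 157.6]
force: [0.4, 0.4, -2.4]
grip_width: 0.0135
grasp_force: 49.8
```

play_rows([
  [[-0.009,-0.0175,-0.0044,-0.01,0,0.0178,0.005],[-0.0093,-0.0172,-0.0046,-0.01,0,0.0178,0.005],[-0.0096,-0.017,-0.0047,-0.01,0,0.0178,0.005],[-0.0099,-0.0168,-0.0049,-0.01,0,0.0178,0.005],[-0.0102,-0.0166,-0.005,-0.01,0,0.0178,0.005],[-0.0105,-0.0163,-0.0052,-0.01,0,0.0178,0.005],[-0.005,-0.008,-0.0026,-0.005,0,0.009,0.005],[0,0,0,0,0,0,0.005]],
])

```text
time_s: 10.3
tool_pos: [0.6111, -0.3547, 0.1107]
tool_rot: [179.8, -29.2, 149.8]
force: [-0.3, 0.2, -1.3]
grip_width: 0.0133
grasp_force: 49.8
```

Run:
```python
from h import *
az=-29.9; u=np.array([np.cos(np.radians(az)),np.sin(np.radians(az)),0])
p,r,o=pose(); L,Rc=cupnow(); print(L,Rc.as_euler('ZYX',degrees=True),(L-DC)@u,o['force'],o['qpos'].round(1))
e=DC+u*.035
seq(p,r,[(e+[0,0,.115],-30,8,2),(e+[0,0,.1],-30,16,2),(e+[0,0,.085],-30,24,2),(e+[0,0,.08],-30,32,2),(e+[0,0,.08],-30,36,1),(e+[0,0,.08],-30,44,2),(e+[0,0,.08],-30,52,2)])
```

```text
[ 0.46433508 -0.26920802  0.11799946] [-3.02390064e+01  1.36689249e-01 -1.29322156e-02] 0.03437259971734031 [-0.32629588  0.17128381 -1.26177426] [ 21.8  55.1  16.3  46.  -11.9 109.4  93.6]
[0.0052, 0.0014, -0.0092, 0.0009, -0.071, -0.0021]
[0.0045, 0.0014, -0.0095, 0.0009, -0.071, -0.0021]
[0.0034, 0.0, -0.0032, 0.0001, -0.0698, -0.0002]
[0.0031, 0.0, -0.0034, 0.0001, -0.0698, -0.0002]
[0.0044, 0.0, -0.0029, 0.0001, -0.0698, -0.0002]
[0.0042, 0.0, -0.0032, 0.0001, -0.0698, -0.0002]
[0.0058, 0.0, -0.0077, 0.0001, -0.0698, -0.0002]
[0.0053, 0.0, -0.0081, 0.0001, -0.0698, -0.0002]
[0.0057, 0.0, -0.0104, 0.0001, -0.0698, -0.0002]
[0.0061, 0.0, -0.0102, 0.0001, -0.0698, -0.0002]
[0.0053, 0.0, -0.0106, 0.0001, -0.0698, -0.0002]
[0.0061, 0.0, -0.0102, 0.0001, -0.0698, -0.0002]
[0.0053, 0.0, -0.0106, 0.0001, -0.0698, -0.0002]
```

play_rows([
  [[0.0052,0.001,-0.0092,0,-0.07,-0.002,0.005],[0.0045,0.001,-0.0095,0,-0.07,-0.002,0.005],[0.0034,0,-0.0032,0,-0.07,0,0.005],[0.0031,0,-0.0034,0,-0.07,0,0.005],[0.0044,0,-0.0029,0,-0.07,0,0.005],[0.0042,0,-0.0032,0,-0.07,0,0.005],[0.0058,0,-0.0077,0,-0.07,0,0.005],[0.0053,0,-0.0081,0,-0.07,0,0.005],[0,0,0,0,0,0,0.005],[0,0,0,0,0,0,0.005]],
])

```text
time_s: 11.3
tool_pos: [0.5946, -0.3384, 0.1659]
tool_rot: [179.6, 2.9, 150.2]
force: [0.6, -0.4, -2.2]
grip_width: 0.0137
grasp_force: 49.8
```

Run:
```python
from h import *
az=-29.9; u=np.array([np.cos(np.radians(az)),np.sin(np.radians(az)),0])
p,r,o=pose(); L,Rc=cupnow(); print(L,Rc.as_euler('ZYX',degrees=True),(L-DC)@u,o['force'],o['qpos'].round(1))
e=DC+u*.035+[0,0,.075]
seq(p,r,[(e,-30,38,2),(e,-30,46,2),(e,-30,54,2),(e,-30,62,2),(e,-30,70,2),(e,-30,75,2)])
```

```text
[ 0.46665089 -0.26459899  0.08183284] [-30.01763083 -31.95991074   0.31756235] 0.03408262562580497 [ 0.64747076 -0.37063905 -2.22991165] [13.9 22.4 17.9 85.7 -7.6 70.2 93. ]
[0.0042, -0.0016, -0.0044, 0.0025, -0.0527, 0.0009]
[0.0039, -0.0016, -0.0046, 0.0025, -0.0527, 0.0009]
[0.0061, 0.0, -0.0102, 0.0001, -0.0698, -0.0002]
[0.0053, 0.0, -0.0106, 0.0001, -0.0698, -0.0002]
[0.0061, 0.0, -0.0102, 0.0001, -0.0698, -0.0002]
[0.0053, 0.0, -0.0106, 0.0001, -0.0698, -0.0002]
[0.0061, 0.0, -0.0102, 0.0001, -0.0698, -0.0002]
[0.0053, 0.0, -0.0106, 0.0001, -0.0698, -0.0002]
[0.0061, 0.0, -0.0102, 0.0001, -0.0698, -0.0002]
[0.0053, 0.0, -0.0106, 0.0001, -0.0698, -0.0002]
[0.0036, 0.0, -0.0065, 0.0001, -0.0436, -0.0001]
[0.0033, 0.0, -0.0066, 0.0001, -0.0436, -0.0001]
```

play_rows([
  [[0.0042,-0.0016,-0.0044,0.0025,-0.053,0,0.005],[0.0039,-0.0016,-0.0046,0.0025,-0.053,0,0.005],[0.006,0,-0.0102,0,-0.07,0,0.005],[0.0053,0,-0.0106,0,-0.07,0,0.005],[0,0,0,0,0,0,0.005],[0,0,0,0,0,0,0.005],[0.006,0,-0.0102,0,-0.07,0,0.005],[0.0053,0,-0.0106,0,-0.07,0,0.005],[0,0,0,0,0,0,0.005],[0,0,0,0,0,0,0.005]],
])

```text
time_s: 12.3
tool_pos: [0.5577, -0.3225, 0.2077]
tool_rot: [179.9, 25.0, 150.1]
force: [0.8, -0.6, -1.7]
grip_width: 0.0135
grasp_force: 49.8
```

Run:
```python
from h import *
az=-29.9; u=np.array([np.cos(np.radians(az)),np.sin(np.radians(az)),0])
p,r,o=pose(); L,Rc=cupnow(); print(L,Rc.as_euler('ZYX',degrees=True),(L-DC)@u,o['force'],o['qpos'].round(1))
e=DC+u*.035+[0,0,.075]
seq(p,r,[(e,-30,62,2),(e,-30,70,2),(e,-30,76,2)])
c=read_camera('top');save('top3.png',cv2.resize(c['frame'][140:280,330:470],(560,560)))
```

```text
[ 0.46635711 -0.26995986  0.07427547] [-29.94005903 -54.02860661  -0.10204207] 0.03650027658706319 [ 0.79672595 -0.56317517 -1.70607353] [9.400e+00 1.000e-01 1.780e+01 1.099e+02 1.500e+00 4.510e+01 8.640e+01]
[0.0066, 0.0008, -0.0108, -0.0005, -0.0696, -0.0001]
[0.0058, 0.0008, -0.0112, -0.0005, -0.0696, -0.0001]
[0.0061, 0.0, -0.0102, 0.0001, -0.0698, -0.0002]
[0.0053, 0.0, -0.0106, 0.0001, -0.0698, -0.0002]
[0.0044, 0.0, -0.0077, 0.0001, -0.0524, -0.0001]
[0.004, 0.0, -0.0079, 0.0001, -0.0524, -0.0001]
```

View pics/top3.png

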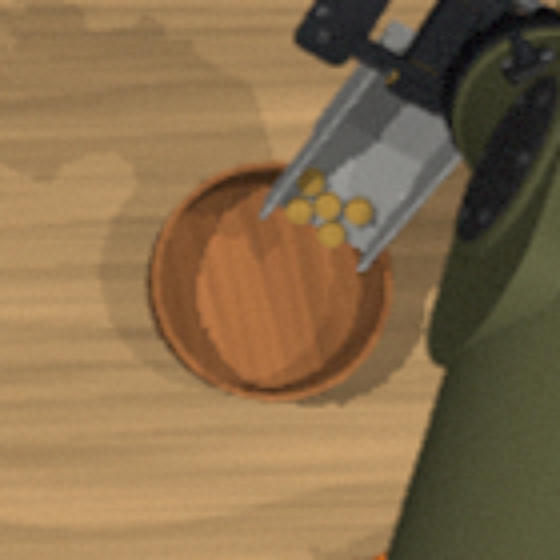

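All five blanks sit on the ramp at crop (300–370, 180–240), with the lip over the dish. I'll keep tilting.

play_rows([
  [[0.0066,0,-0.0108,0,-0.07,0,0.005],[0.0058,0,-0.0112,0,-0.07,0,0.005],[0,0,0,0,0,0,0.005],[0.0061,0,-0.0102,0,-0.07,0,0.005],[0.0053,0,-0.0106,0,-0.07,0,0.005],[0.0044,0,-0.0077,0,-0.052,0,0.005],[0.004,0,-0.0079,0,-0.052,0,0.005],[0,0,0,0,0,0,0.005],[0,0,0,0,0,0,0.005],[0,0,0,0,0,0,0.005]],
])

```text
time_s: 13.35
tool_pos: [0.517, -0.2973, 0.2353]
tool_rot: [179.5, 45.2, 150.0]
force: [-0.9, 0.2, -0.8]
grip_width: 0.0135
grasp_force: 49.8
```

Run:
```python
from h import *
az=-29.9; u=np.array([np.cos(np.radians(az)),np.sin(np.radians(az)),0])
p,r,o=pose(); L,Rc=cupnow(); print(L,Rc.as_euler('ZYX',degrees=True),(L-DC)@u,o['force'],o['qpos'].round(1))
c=read_camera('top');save('top4.png',cv2.resize(c['frame'][140:280,330:470],(560,560)))
e=L+[0,0,.04]; b=DC+u*.06+[0,0,.13]
seq(p,r,[(e,-30,70,3),(b,-30,0,10)])
```

```text
[ 0.47173562 -0.27039951  0.07372132] [-30.93940646 -74.25977478   1.1427129 ] 0.041382048128089995 [-0.86704452  0.20335904 -0.80580752] [ 31.9 -17.   -5.2 130.1   1.7  21.6  85.2]
[-0.0112, 0.0003, -0.0056, 0.0019, 0.0248, -0.0005]
[-0.0111, 0.0003, -0.0058, 0.0019, 0.0248, -0.0005]
[-0.0109, 0.0003, -0.0061, 0.0019, 0.0248, -0.0005]
[0.0003, -0.0001, 0.0193, -0.0002, 0.1222, 0.0003]
[-0.002, -0.0001, 0.0192, -0.0002, 0.1222, 0.0003]
[-0.0043, -0.0001, 0.0188, -0.0002, 0.1222, 0.0003]
[-0.0066, -0.0001, 0.0181, -0.0002, 0.1222, 0.0003]
[-0.0088, -0.0001, 0.0172, -0.0002, 0.1222, 0.0003]
[-0.0108, -0.0001, 0.016, -0.0002, 0.1222, 0.0003]
[-0.0127, -0.0001, 0.0146, -0.0002, 0.1222, 0.0003]
[-0.0143, -0.0001, 0.0129, -0.0002, 0.1222, 0.0003]
[-0.0158, -0.0001, 0.0111, -0.0002, 0.1222, 0.0003]
[-0.017, -0.0001, 0.009, -0.0002, 0.1222, 0.0003]
```

View pics/top4.png

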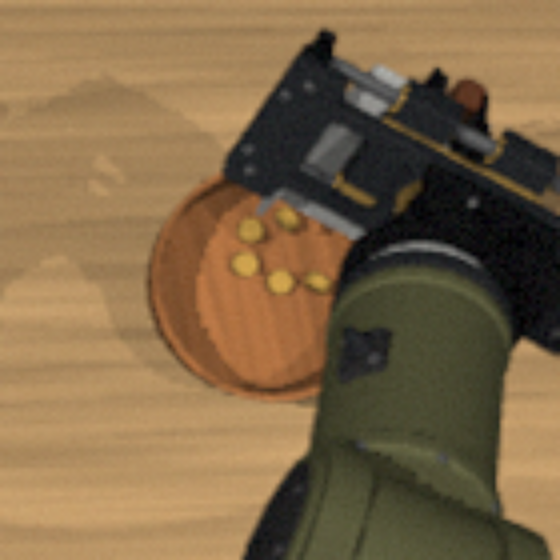

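All five blanks lie in the dish, at crop (250,230), (288,218), (245,264), (280,281) and (318,283). Next I'll raise and level the cup.

play_rows([
  [[-0.011,0,-0.0056,0.002,0.025,0,0.005],[-0.011,0,-0.0058,0.002,0.025,0,0.005],[-0.011,0,-0.006,0.002,0.025,0,0.005],[-0.003,0,0.0193,0,0.122,0,0.005],[-0.004,0,0.0192,0,0.122,0,0.005],[-0.0053,0,0.0188,0,0.122,0,0.005],[-0.0066,0,0.018,0,0.122,0,0.005],[-0.0088,0,0.017,0,0.122,0,0.005],[-0.0108,0,0.016,0,0.122,0,0.005],[0,0,0,0,0,0,0.005]],
])

```text
time_s: 14.4
tool_pos: [0.5977, -0.3415, 0.1738]
tool_rot: [-179.9, -1.9, 150.3]
force: [-0.9, 1.1, -3.6]
grip_width: 0.0131
grasp_force: 49.8
```

Run:
```python
from h import *
p,r,o=pose(); L,Rc=cupnow(); print(L,Rc.as_euler('ZYX',degrees=True),L-DC,o['force'],o['qpos'].round(1))
az=-29.9; u=np.array([np.cos(np.radians(az)),np.sin(np.radians(az)),0])
seq(p,r,[(DC+u*.05+[0,0,.13],-30,0,5),([.40,.033,.125],-9,0,14)])
```

```text
[ 0.46370364 -0.2651251   0.10233845] [-29.69265554 -27.19585307  -0.27134174] [ 0.02820364 -0.0147251   0.10233845] [-0.93079481  1.14691218 -3.62308972] [30.1 25.8 -3.6 78.7  1.6 77.4 86.7]
[-0.0071, -0.0004, 0.0099, -0.0011, 0.0949, 0.0007]
[-0.008, -0.0004, 0.0092, -0.0011, 0.0949, 0.0007]
[-0.0088, -0.0004, 0.0084, -0.0011, 0.0949, 0.0007]
[-0.0096, -0.0004, 0.0075, -0.0011, 0.0949, 0.0007]
[-0.0103, -0.0004, 0.0066, -0.0011, 0.0949, 0.0007]
[0.0144, 0.0206, 0.0085, 0.0127, 0.0001, -0.0229]
[0.0139, 0.021, 0.0082, 0.0127, 0.0001, -0.0229]
[0.0134, 0.0214, 0.0079, 0.0127, 0.0001, -0.0229]
[0.0129, 0.0218, 0.0077, 0.0127, 0.0001, -0.0229]
[0.0124, 0.0222, 0.0074, 0.0127, 0.0001, -0.0229]
[0.0119, 0.0226, 0.0071, 0.0127, 0.0001, -0.0229]
[0.0114, 0.023, 0.0068, 0.0127, 0.0001, -0.0229]
[0.0109, 0.0233, 0.0065, 0.0127, 0.0001, -0.0229]
[0.0103, 0.0236, 0.0062, 0.0127, 0.0001, -0.0229]
[0.0098, 0.0239, 0.0059, 0.0127, 0.0001, -0.0229]
[0.0092, 0.0242, 0.0056, 0.0127, 0.0001, -0.0229]
[0.0087, 0.0245, 0.0053, 0.0127, 0.0001, -0.0229]
[0.0081, 0.0248, 0.005, 0.0127, 0.0001, -0.0229]
[0.0075, 0.025, 0.0047, 0.0127, 0.0001, -0.0229]
```

play_rows([
  [[-0.007,0,0.0099,0,0.095,0,0.005],[-0.008,0,0.0092,0,0.095,0,0.005],[-0.009,0,0.0084,0,0.095,0,0.005],[-0.0096,0,0.0075,0,0.095,0,0.005],[-0.0103,0,0.0066,0,0.095,0,0.005],[0.0144,0.0206,0.0085,0.0127,0,-0.023,0.005],[0.0139,0.021,0.0082,0.0127,0,-0.023,0.005],[0.0134,0.0214,0.008,0.0127,0,-0.023,0.005],[0.0129,0.0218,0.0077,0.0127,0,-0.023,0.005],[0.0124,0.0222,0.0074,0.0127,0,-0.023,0.005],[0.0119,0.0226,0.007,0.0127,0,-0.023,0.005],[0.0114,0.023,0.0068,0.0127,0,-0.023,0.005]],
])

```text
time_s: 15.6
tool_pos: [0.5968, -0.1742, 0.1311]
tool_rot: [-179.7, -28.0, 160.7]
force: [0.2, 0.4, -0.9]
grip_width: 0.0137
grasp_force: 49.8
```

play_rows([
  [[0.0109,0.0233,0.0065,0.0127,0,-0.023,0.005],[0.0103,0.0236,0.0062,0.0127,0,-0.023,0.005],[0.0098,0.024,0.006,0.0127,0,-0.023,0.005],[0.0092,0.0242,0.0056,0.0127,0,-0.023,0.005],[0.0087,0.0245,0.0053,0.0127,0,-0.023,0.005],[0.008,0.0248,0.005,0.0127,0,-0.023,0.005],[0.0075,0.025,0.0047,0.0127,0,-0.023,0.005],[0,0,0,0,0,0,0.005],[0,0,0,0,0,0,0.005]],
])

```text
time_s: 16.5
tool_pos: [0.5661, 0.0083, 0.126]
tool_rot: [-179.8, -28.2, 171.2]
force: [-0.4, -0.4, -0.8]
grip_width: 0.0133
grasp_force: 49.8
```

Run:
```python
from h import *
p,r,o=pose(); L,Rc=cupnow(); print(L,Rc.as_euler('ZYX',degrees=True),o['force'],o['qpos'].round(1))
seq(p,r,[(L*[1,1,0]+[0,0,.027],-9,0,8)])
```

```text
[0.39815854 0.03395637 0.13050546] [-8.67305955 -0.8184577  -0.37600513] [-0.40424887 -0.40909765 -0.75631615] [  7.8  34.6 -12.7  77.1   1.2  96.7  76.7]
[-0.0063, -0.0001, 0.0117, -0.0011, 0.0018, 0.0002]
[-0.0063, -0.0001, 0.0117, -0.0011, 0.0018, 0.0002]
[-0.0063, -0.0001, 0.0116, -0.0011, 0.0018, 0.0002]
[-0.0063, -0.0001, 0.0116, -0.0011, 0.0018, 0.0002]
[-0.0063, -0.0001, 0.0116, -0.0011, 0.0018, 0.0002]
[-0.0064, -0.0001, 0.0116, -0.0011, 0.0018, 0.0002]
[-0.0064, -0.0001, 0.0116, -0.0011, 0.0018, 0.0002]
[-0.0064, -0.0001, 0.0116, -0.0011, 0.0018, 0.0002]
```

play_rows([
  [[-0.0063,0,0.0116,-0.001,0.0018,0,0.005],[-0.0063,0,0.0116,-0.001,0.0018,0,0.005],[-0.0063,0,0.0116,-0.001,0.0018,0,0.005],[-0.0063,0,0.0116,-0.001,0.0018,0,0.005],[-0.0063,0,0.0116,-0.001,0.0018,0,0.005],[-0.0064,0,0.0116,-0.001,0.0018,0,0.005],[-0.0064,0,0.0116,-0.001,0.0018,0,0.005],[-0.0032,0,0.0058,0,0.001,0,0.005],[-0.0016,0,0.003,0,0.0008,0,0.005],[0,0,0,0,0,0,0.005],[0,0,0,0,0,0,0.005]],
])

```text
time_s: 17.6
tool_pos: [0.5666, 0.0069, 0.0241]
tool_rot: [179.8, -29.0, 171.1]
force: [0.6, 0.2, -1.2]
grip_width: 0.0133
grasp_force: 49.8
```

Run:
```python
from h import *
p,r,o=pose(); L,Rc=cupnow(); print(L,Rc.as_euler('ZYX',degrees=True),o['force'])
```

```text
[0.39888545 0.03351363 0.03084781] [-9.01665092e+00 -3.55888396e-02 -2.06968864e-03] [ 0.56743941  0.17760255 -1.2258249 ]
```

Now the last 6 mm down. Then I'll release slowly.

play_rows([
  [[-0.0012,0,0.0022,0,0,0,0.005],[-0.001,0,0.0017,0,0,0,0.005],[-0.0007,0,0.0012,0,0,0,0.005],[0,0,0,0,0,0,0.005],[0,0,0,0,0,0,0.005]],
])

```text
time_s: 18.1
tool_pos: [0.5664, 0.0069, 0.0181]
tool_rot: [179.8, -29.1, 171.1]
force: [0.3, 0.2, 1.3]
grip_width: 0.0134
grasp_force: 49.8
```

Run:
```python
from h import *
L,Rc=cupnow(); print(L,Rc.as_euler('ZYX',degrees=True),get_obs()['force'])
```

```text
[0.39869856 0.03345415 0.0250287 ] [-9.02898422e+00  1.07312562e-03 -6.10519239e-03] [0.32534424 0.21085551 1.26398036]
```

The cup is at its original height and the bench carries it. I'll open the fingers and retreat back along the tool axis.

play_rows([
  [[0,0,0,0,0,0,0.03],[0,0,0,0,0,0,0.05],[0,0,0,0,0,0,0.06],[0,0,0,0,0,0,0.06],[0,0,0,0,0,0,0.06],[0,0,0,0,0,0,0.06],[0,0,0,0,0,0,0.06],[0,0,-0.01,0,0,0,0.06],[0,0,-0.02,0,0,0,0.06],[0,0,-0.03,0,0,0,0.06],[0,0,-0.03,0,0,0,0.06],[0,0,-0.03,0,0,0,0.06]],
])

```text
time_s: 19.3
tool_pos: [0.6246, -0.0028, 0.1244]
tool_rot: [179.8, -29.0, 171.1]
force: [0.7, 0.1, -0.3]
grip_width: 0.06
grasp_force: 0.0
```

play_rows([
  [[0.02,0,-0.03,0,0,0,0.06],[0.02,0,-0.03,0,0,0,0.06],[0,0,0,0,0,0,0.06],[0,0,0,0,0,0,0.06],[0,0,0,0,0,0,0.06]],
])

```text
time_s: 19.8
tool_pos: [0.6178, -0.002, 0.1937]
tool_rot: [179.8, -29.1, 171.0]
force: [0.1, 0.2, -0.0]
grip_width: 0.0602
grasp_force: 0.0
```

Run:
```python
from h import *
c=read_camera('top'); save('top5.png',cv2.resize(c['frame'][130:270,240:460],(792,504)))
for t in('dish',):
    s=max(silhouettes('top',t),key=lambda s:s['p']); print(fit([(c,s['pixels'])],DISH,(.436,-.25,0.),(.01,.01,.15)))
```

```text
(array([ 0.43457633, -0.25419974,  0.22618407]), np.float64(0.3891099166208152))
```

View pics/top5.png

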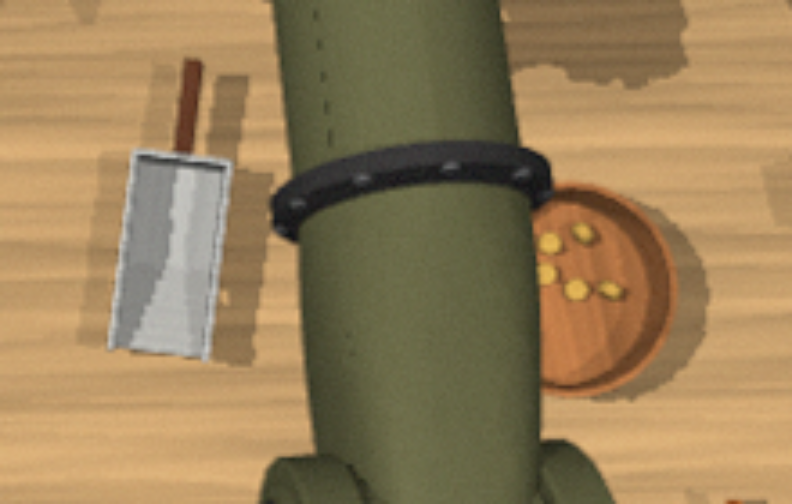

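The empty cup stands upright at (170,250). Five blanks lie in the dish around (575,265), and the dish has not visibly moved. The arm is clear of everything, so I'm handing in.

```bash
python3 -c "
from cell import sign_off; print(sign_off())"
```

```text
the job is handed in; nothing more can be done
None
```

I poured all five blanks into the dish, set the empty cup back upright on the bench, and handed the job in at about 20 s; the judge's verdict was not reported.

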